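Load the drawer-pull blank and index the carrier under the drill

ROBOT

A 6-joint arm with a two-finger parallel gripper is mounted at the origin on the work surface. World frame = base frame: x ahead of the robot, y to its left, z up, the work surface at z = 0. Lengths are in m, angles in rad, forces in N, time in s.
With the tool pointing down it reaches from about 0.375 to 0.975 m from the base axis. Payload 3.8 kg.
Tool frame: the origin (TCP) lies on the centre line of the jaws, within the pads' length; the fingertips stand 22 mm ahead of it and the grasp point (between the pads) lies 3 mm ahead of it; x points along the fingers, y is the direction in which the jaws open and shut, and the axes are right-handed (so a half turn about x gives the same grasp; the last joint's range is limited). The gripper opens to 85 mm and grips with 20 to 120 N. Pads are 22 mm wide; open, the fingers measure 114 mm over their backs; the gripper's body (76 mm by 85 mm) begins 54 mm behind the grasp point. The pads swing forward as they close: fully open they stand 13 mm farther back than shut.
Start: joints at [1.168, 0.264, 1.604, -0, 1.274, -0.037], TCP at [0.241, 0.63, 0.253] pointing down, gripper open.
Joint ranges: [-2.63, 2.63], [-0.94, 2.18], [0.31, 2.57], [-1.31, 4.45], [0, 2.66], [-2.55, 2.55]. Speed limits (rad/s): [2.57, 2.57, 3.14, 3.14, 3.14, 3.14].

INTERFACE

Orientations are given as a rotation vector (axis times angle).
In Python, from workcell import monitor, eyes, finish_job gives the robot as it stands. The module is installed in compiled form; this text tells all that it offers.
- The arm moves only by the tool play_rows, never from a script. Its argument "deltas" is a list of rows, each an object of numbers: "wx", "wy", "wz": the turn, a rotation vector about the world's x, y, z in degrees; "x", "y", "z": the shift along the world's x, y, z in mm; "fingers": the closure, from -1 (fully open) to 1 (shut), so that 0 is half open. A call has 1 to 20 rows; each row is the pose to reach, as a shift and turn from the pose commanded when the call began; what a row does not reach only later rows make up. A row lasts 1/8 s, in which the tool goes at most 62.5 mm and 10.7 degrees, less where a joint would pass 70% of its speed; a pose out of reach is approached as far as the arm can. A call with a gripper value outside its range is refused whole. The fingers move at their own pace and stop on an object; "grip_force" is the grip in N (left out, the last holds). Time passes only in rows, so rows that repeat a pose let the fingers close. It gives the time, the measured TCP pose, the force and the opening at its end, in the units of the state.
- monitor.read_state(): the state, without advancing time (a new reading comes with each control period).
- eyes.read_camera(name): name is "scene" or "top"; returns a dict with "frame" (420x560x3 uint8, red, green, blue), "depth" (420x560 float32, m along the optical axis (not along the pixel's ray), 0 where there is no reading), "K" (3x3 intrinsics, pixels), "k1" (the pictures are not rectified: a ray, as slopes to the right and down, at radius r is drawn at 1 + k1 r^2 times it, then the intrinsics apply), "view" (4x4, takes a point from world to camera coordinates). Camera axes: x right, y down, z forward; pixel columns grow to the right and rows downward; lengths in m; the calibration is good to about 2 mm. A picture is of the moment at which its call begins.
- finish_job(): hands the job in, once; it reports no verdict.
The state is a dict: "time": time; "q": joint angles; "joint_vel": joint speeds; "joint_torque": joint torques, N m; "tool_pos": TCP position; "tcp_rot": TCP orientation; "wrist_force": force on the tool from outside, world axes, zero at the start; "torque": the same for the moment, N m; "width": opening from 0.0 (shut) to 1.0 (fully open).
Only numpy, scipy, OpenCV 4.12 (cv2) and the standard library are available. Lean on these libraries where they do the work, as an engineer would, in place of code of your own. Each camera call takes 0.05 s, during which the arm holds its last target.

TASK

Lay the plain wooden drawer-pull blank flat in the nest of the sliding carrier while the carrier is still in its loading bay, and let go of it. Then push the carrier by the plate at its trailing end along the rail to the first station, under the drill, so that its plunger drops between the two pins there, and do not run it on past that station. Do not bump the clear guard over the station, and leave everything else on the table where it is.

Things in the scene. Friction and masses are not known exactly. Their poses are not given: they have to be found in the camera images.
- blank_mid (a point): Centre (half-way up) of the blank: a plain loose block of light wood with rounded edges, 32 (its x) x 76 (its y, long) x 28 mm (z, height), about 50 g, lying flat on the table. Either way round is the same. It is not the stepped offcut.
- offcut: A light-wood offcut that is not wanted, loose: a 46 x 50 x 12 mm slab with a 20 mm wide ridge along one edge, 28 mm high in all, so L-shaped from the side. Origin at the centre of its underside. It and the blank may have changed places.
- carrier (a joint): Carrier's slide along the rail, m, towards its own +y. 0 = back stop; starts loose between 0 and 0.04; 0.210 = first station, under the drill; 0.310 = second, too far. Friction 1 N. 13 mm before a station its spring plunger meets a pin: 5 to 10 N to push over; some 2 mm past the pin's top (7 mm before) it snaps forward and settles within 2 mm. More pushing drives it out again.
- nest (a point): Centre of the nest's floor on the carrier's deck, 35 mm above the table; moves with the carrier. Axes: y along the rail in the pushing direction, x across, z up. The nest is 40 (x) x 84 mm (y) inside a wooden fence 6 mm high, 6 mm thick: the blank lies with its long side along the rail. The deck is aluminium, 80 (x) x 116 mm (y), 12 mm thick.
- push_face (a point): Centre of the rear face of the carrier's push plate, upright, aluminium, 70 mm wide (x), 8 mm thick, 35 to 70 mm above the table, flush with the deck's trailing end; this point is 52 mm up and 58 mm behind the nest's centre. Axes as the nest's: push along y. Behind it is only the rail: two rods, top 23 mm above the table, and an end stop, top 26 mm.
- plunger_tip (a point): Low point of the spring plunger on the carrier's side, 55 mm from the nest's middle in x. Its housing (x = 40 to 64 mm) is 52 mm high above the table, its black knob reaches 69 mm. Steel pins in pairs, 14 mm apart, lie across an aluminium strip at each station; the plunger belongs between the first pair, under the drill.
- guard_edge (a point): Middle of the lower edge of the clear guard plate, facing the loading bay, over the rail's centre line, 180 mm above the table. Axes as the nest's. The plate reaches on 153 mm along y, 75 mm to -x, 95 mm to +x. At the first station the push plate's rear face is 30 mm inside this edge, so no upright gripper fits: lean the tool back 30 to 45 degrees, fingers pointing forward and down.
- guard: The guard plate; this origin is on the table, on the rail's centre line, under the drill. Drill bit above it, tip 100 mm above the table, motor up to 330 mm; the stand's 40 mm column is 125 mm to +x.
- blank: The blank itself; origin at the centre of its underside.
- screwdriver: Loose wooden-handled screwdriver, a bystander; origin under its middle.
- mug: Loose white mug, 80 mm across, 90 mm high, a bystander; origin at its underside.
- glue: Loose white bottle, 60 mm across, 170 mm high, a bystander; origin at its underside.
- handscrew: Loose wooden handscrew clamp, 200 mm long, a bystander; origin at its underside.
- square: Loose carpenter's square, wooden stock 110 mm, steel blade 150 mm, a bystander; origin under its stock.
- tape: Loose roll core of cardboard, 100 mm across, 24 mm high, a bystander; origin at its underside.
Things that resemble listed ones, but are neither listed nor needed, are in the scene too. Leave any blue or yellow look-alike of the blank alone.

How it is judged:
By the outcome, as a careful person would: the job done as asked, in the order asked, and still so for the second after the job is handed in, with the robot touching nothing.
It also fails if it takes over 59 s, if anything falls off the work surface, if the arm or the gripper's body presses on something with over 40 N, if the wrist force passes 120 N, or if a joint passes its speed limit or range.

## Working session

There is one attempt and no reset: what is moved stays moved. The work goes in short steps, Python scripts to look and compute and a tool call to move; the robot and the scene stay as the last step left them, time stands still between calls to the robot, and variables do not carry over. Pictures are saved under pics/ and viewed, and the job is handed in when it is done.

Besides the shell and the picture viewer there is one more tool, called after "Request:" in YAML: its name, and indented under it one key for each argument. play_rows: Moves the arm, as the interface text tells. Its arguments: {"type":"object","properties":{"deltas":{"type":"array"},"grip_force":{"type":"number"}},"required":["deltas"]}

```bash
mkdir -p pics; cat > h.py <<'E'
import numpy as np, cv2
from workcell import monitor, eyes, finish_job
def shot(n,fn=None):
    c=eyes.read_camera(n)
    np.savez(f'{n}.npz',**{k:np.array(v) for k,v in c.items()})
    if fn: cv2.imwrite(f'pics/{fn}.png',cv2.cvtColor(c['frame'],cv2.COLOR_RGB2BGR))
    return c
def load(n): return dict(np.load(f'{n}.npz'))
def ray(c,u,v):
    K=c['K'];k=float(c['k1'])
    d=np.array([(u-K[0,2])/K[0,0],(v-K[1,2])/K[1,1]]);s=d.copy()
    for _ in range(30): s=d/(1+k*(s@s))
    return np.array([s[0],s[1],1.])
def pix(c,u,v,z=None):
    r=ray(c,u,v);V=c['view'];R=V[:3,:3];t=V[:3,3];o=-R.T@t;w=R.T@r
    if z is None: return o+w*c['depth'][int(round(v)),int(round(u))]
    return o+w*(z-o[2])/w[2]
def proj(c,p):
    V=c['view'];q=V[:3,:3]@np.array(p)+V[:3,3];s=q[:2]/q[2];s=s*(1+float(c['k1'])*(s@s))
    return c['K'][0,0]*s[0]+c['K'][0,2],c['K'][1,1]*s[1]+c['K'][1,2]
def crop(c,u0,v0,u1,v1,f,fn):
    im=c['frame'][v0:v1,u0:u1]
    cv2.imwrite(f'pics/{fn}.png',cv2.cvtColor(cv2.resize(im,None,fx=f,fy=f,interpolation=cv2.INTER_CUBIC),cv2.COLOR_RGB2BGR))
E
python3 -c "
from h import *
for n in('scene','top'):
  c=shot(n,n+'0');print(c['K'],c['k1'],c['view'])
print(monitor.read_state())"
```

```text
[[450.17242046   0.         277.89251267]
 [  0.         450.17242046 204.54996083]
 [  0.           0.           1.        ]] 0.014511729464903145 [[ 0.2549922   0.9668689   0.01197983 -0.13933953]
 [ 0.68062861 -0.17067434 -0.71247102 -0.24072601]
 [-0.68682142  0.18982837 -0.70159926  1.70438521]
 [ 0.          0.          0.          1.        ]]
[[497.50094349   0.         273.56723132]
 [  0.         497.50094349 204.63500632]
 [  0.           0.           1.        ]] -0.1713025169579793 [[-0.01256807 -0.99977921  0.01683951 -0.02434019]
 [-0.99299967  0.01050125 -0.11764942  0.53172619]
 [ 0.11744661 -0.01820025 -0.9929124   1.32249252]
 [ 0.          0.          0.          1.        ]]
{'time': 0.1, 'q': array([ 1.16813995e+00,  2.64706341e-01,  1.60526926e+00,  2.10429412e-05,
        1.27369819e+00, -3.69377570e-02]), 'joint_vel': array([ 0.00096149, -0.00196661, -0.00299709, -0.00212347,  0.00156841,
        0.00163199]), 'joint_torque': array([-3.23649892e-04, -5.16709042e+01, -3.68590558e+01, -1.75199972e-05,
        6.23305037e-03,  2.54109489e-05]), 'tool_pos': array([0.24116647, 0.62977347, 0.25205007]), 'tcp_rot': array([ 0.28536935,  1.55215634, -0.28856764]), 'wrist_force': array([0.48463299, 0.0769939 , 0.275631  ]), 'torque': array([-0.00218219, -0.02910619, -0.01669909]), 'width': 0.9971119912656821}
```

View pics/scene0.png

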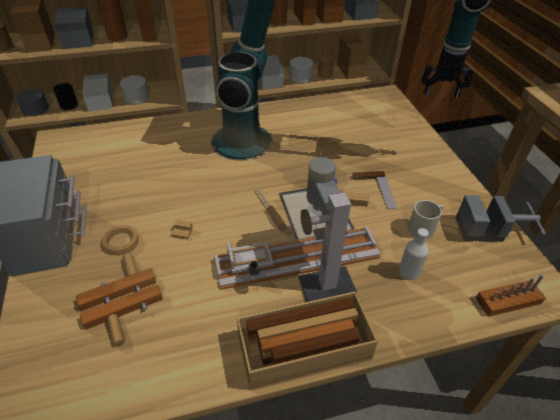

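View pics/top0.png

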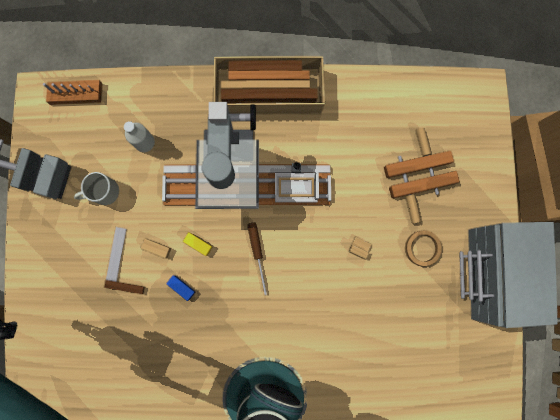

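```bash
python3 -c "
from h import *
t=load('top');s=load('scene')
a=t['frame'][215:305,95:215];b=t['frame'][215:305,300:420]
cv2.imwrite('pics/cand.png',cv2.cvtColor(cv2.resize(np.hstack([a,b]),None,fx=3.3,fy=3.3,interpolation=cv2.INTER_CUBIC),cv2.COLOR_RGB2BGR))
crop(t,155,130,345,225,4,'carr')
crop(s,200,200,400,310,4,'carrs')
print(pix(t,155,247),pix(t,360,247),pix(t,297,184))
"
```

```text
[0.41910145 0.29314045 0.02991705] [ 0.4134242  -0.26754924  0.01392657] [ 0.58634041 -0.09486061  0.03974939]
```

View pics/cand.png

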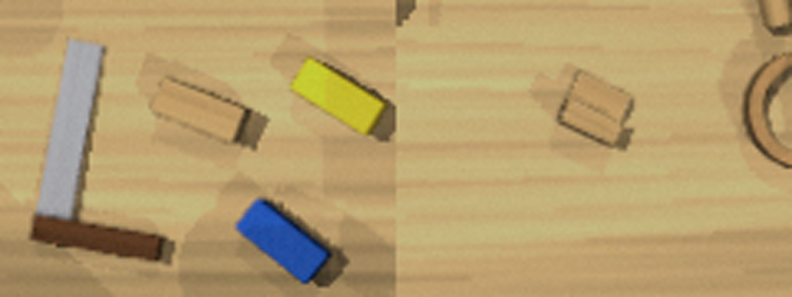

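View pics/carr.png

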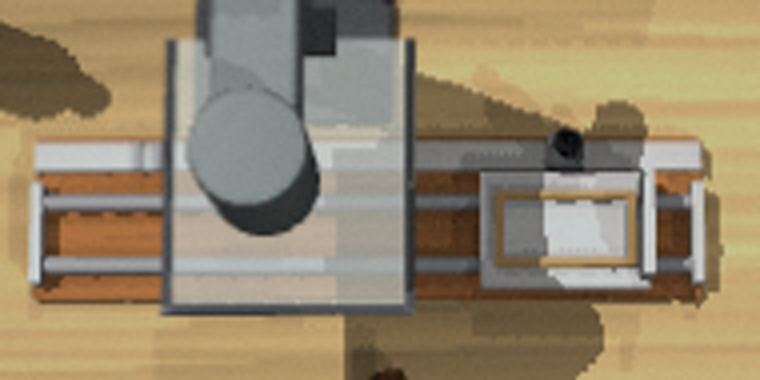

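View pics/carrs.png

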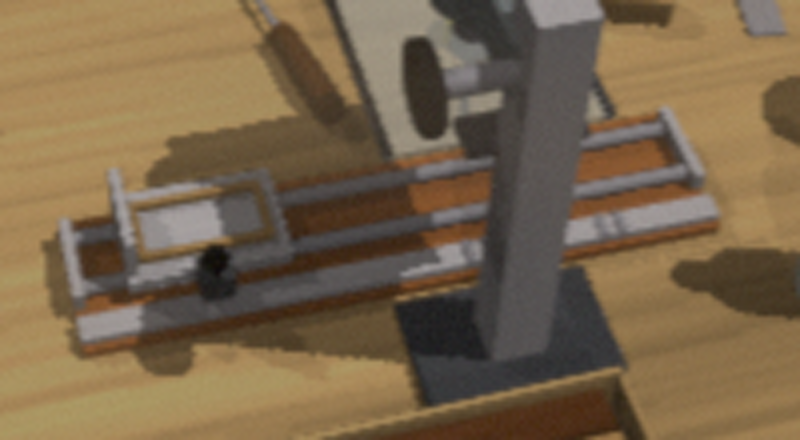

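The plain wooden candidates are (155,247) and (360,247). The first is an elongated plain block with its top near 28 mm. The second is nearly square with a step, so it is the offcut. The blue and yellow ones are decoys. So the blank is at (155,247). The carrier sits at about (297,184), with its push plate at (317,184) on the right, and pushing goes left in the picture (+y). Next I'll measure both poses.

```bash
cat > m.py <<'E'
from h import *
def cloud(c,u0,v0,u1,v1):
    P=[];U=[]
    for v in range(v0,v1):
        for u in range(u0,u1):
            if c['depth'][v,u]>0: P.append(pix(c,u,v));U.append((u,v))
    return np.array(P),np.array(U)
def rect(p):
    (cx,cy),(w,h),a=cv2.minAreaRect((p[:,:2]*1000).astype(np.float32)); return cx,cy,w,h,a
E
python3 -c "
from m import *
t=load('top')
P,U=cloud(t,138,232,175,262)
m=P[:,2]>.018
print('blank',rect(P[m]),P[m].mean(0),m.sum(), np.median(P[m][:,2]))
P,U=cloud(t,265,155,340,215)
for lo,hi,n in((.029,.038,'deck'),(.0375,.046,'fence'),(.06,.08,'plate/knob')):
  m=(P[:,2]>lo)&(P[:,2]<hi);print(n,m.sum(),rect(P[m]),np.percentile(P[m],[2,50,98],axis=0).round(4).tolist())
# corners of fence & plate from crop /4
for n,(u,v),z in [('fenceTL',(498,192),.041),('fTR',(635,192),.041),('fBL',(498,267),.041),('fBR',(635,267),.041),('plT',(649,170),.07),('plB',(649,277),.07),('plTr',(656,170),.07),('plBr',(656,277),.07),('gT',(412,40),.18),('gB',(412,312),.18),('gTL',(167,40),.18),('gBL',(165,312),.18),('stopTL',(36,183),.026),('stopTR',(697,183),.026),('stopBL',(36,283),.026),('stopBR',(697,283),.026)]:
  print(n,pix(t,155+u/4-.4,130+v/4-.4,z).round(4))
"
```

```text
blank (415.9246520996094, 294.8759460449219, 74.96110534667969, 32.563438415527344, 68.39762115478516) [0.41580135 0.29411292 0.0279234 ] 329 0.027637743255454206
deck 760 (580.0400390625, -99.87577819824219, 173.45468139648438, 80.245849609375, 89.31839752197266) [[0.5406, -0.1651, 0.0297], [0.5788, -0.087, 0.0349], [0.6179, -0.0351, 0.0379]]
fence 457 (584.632568359375, -91.76925659179688, 113.9227294921875, 89.84181213378906, 89.4482192993164) [[0.5398, -0.1388, 0.0376], [0.5786, -0.0899, 0.0398], [0.6172, -0.0372, 0.0452]]
plate/knob 124 (600.9132690429688, -130.97857666015625, 113.63023376464844, 43.89743423461914, 34.53436279296875) [[0.5451, -0.1495, 0.0614], [0.594, -0.1437, 0.0702], [0.6405, -0.0858, 0.0757]]
fenceTL [ 0.6042 -0.0463  0.041 ]
fTR [ 0.6034 -0.1398  0.041 ]
fBL [ 0.5527 -0.0456  0.041 ]
fBR [ 0.5518 -0.1386  0.041 ]
plT [ 0.6132 -0.1466  0.07  ]
plB [ 0.5411 -0.1449  0.07  ]
plTr [ 0.6132 -0.1513  0.07  ]
plBr [ 0.5411 -0.1496  0.07  ]
gT [0.6758 0.0096 0.18  ]
gB [0.507  0.0109 0.18  ]
gTL [0.6777 0.161  0.18  ]
gBL [0.5086 0.1607 0.18  ]
stopTL [0.6169 0.2727 0.026 ]
stopTR [ 0.612  -0.1845  0.026 ]
stopBL [0.5471 0.2716 0.026 ]
stopBR [ 0.5423 -0.1826  0.026 ]
```

```bash
cat > ov.py <<'E'
from h import *
def box(o,ang,x0,x1,y0,y1,z):
    c,s=np.cos(ang),np.sin(ang)
    return [(o[0]+c*x-s*y,o[1]+s*x+c*y,z) for x,y in((x0,y0),(x1,y0),(x1,y1),(x0,y1))]
def overlay(c,polys,u0,v0,u1,v1,f,fn):
    im=cv2.resize(c['frame'][v0:v1,u0:u1],None,fx=f,fy=f,interpolation=cv2.INTER_CUBIC)
    for p,col in polys:
        q=np.array([[(proj(c,w)[0]-u0+.5)*f,(proj(c,w)[1]-v0+.5)*f] for w in p])
        cv2.polylines(im,[np.round(q).astype(int)],True,col,1)
    cv2.imwrite(f'pics/{fn}.png',cv2.cvtColor(im,cv2.COLOR_RGB2BGR))
E
python3 -c "
from ov import *
n=(.578,-.0925);a=-.0105
P=[(box(n,a,-26,26,-48,48,41),(255,0,0))]
P=[(box(n,a,-.026,.026,-.048,.048,.041),(255,0,0)),(box(n,a,-.04,.04,-.058,.058,.035),(0,255,0)),(box(n,a,-.035,.035,-.058,-.05,.07),(0,0,255))]
b=(.416,.2945);ab=np.deg2rad(68.4-90)
B=[(box(b,np.deg2rad(q),-.016,.016,-.038,.038,.028),(255,0,0)) for q in (68.4,)]+[(box(b,np.deg2rad(-21.6),-.016,.016,-.038,.038,.028),(0,255,0))]
t=load('top');s=load('scene')
overlay(t,P,255,150,345,215,8,'o1');overlay(s,P,210,225,300,290,8,'o2')
overlay(t,B,130,225,180,270,8,'o3')
for c in(t,s): print(proj(c,(.416,.2945,.028)))
"
```

```text
(np.float64(154.65290335971667), np.float64(248.16649442728303))
(np.float64(355.84163351076774), np.float64(195.9453524923357))
```

View pics/o1.png

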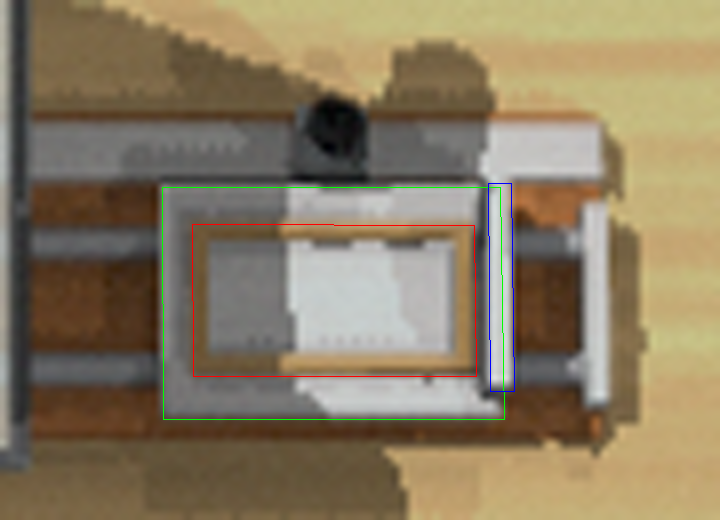

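View pics/o2.png

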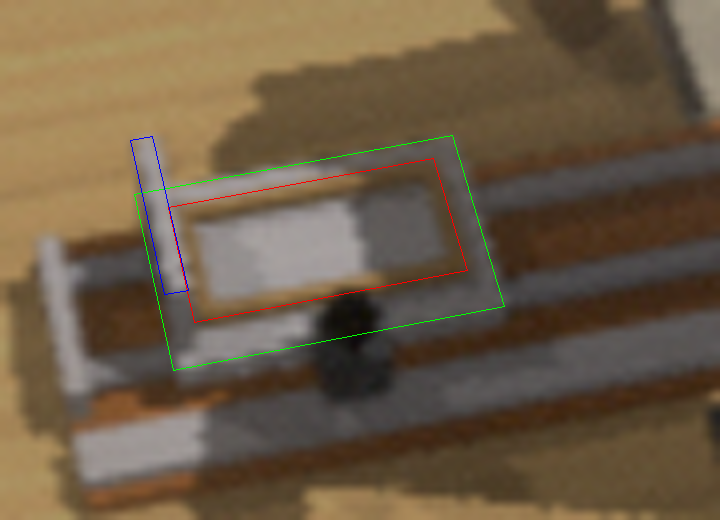

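View pics/o3.png

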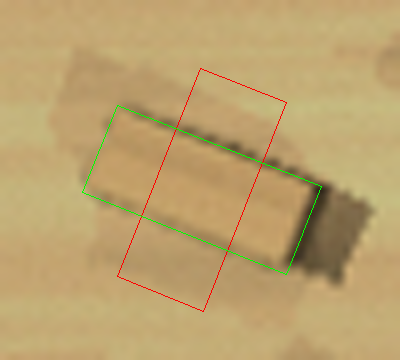

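```bash
python3 -c "
from ov import *
b=(.416,.2945)
a=np.deg2rad(-21.6)
B=[(box(b,a,-.016,.016,-.038,.038,.028),(0,255,0)),(box(b,a,-.016,.016,-.038,.038,.0),(255,255,0))]
s=load('scene')
overlay(s,B,320,160,410,220,8,'o4')
"
```

```text
(no output)
```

View pics/o4.png

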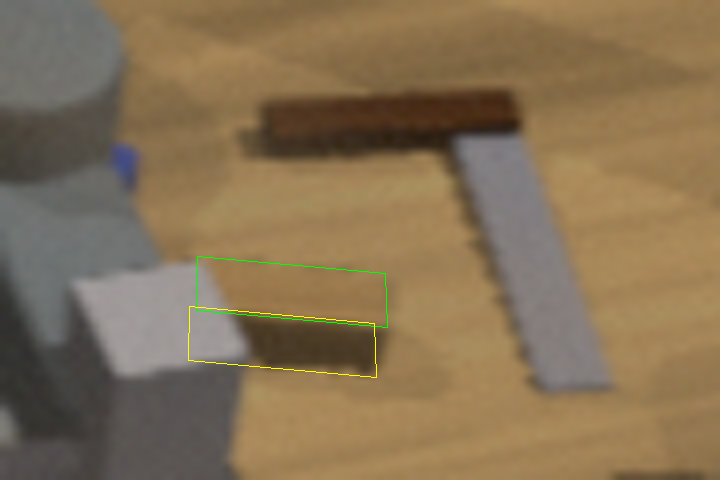

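```bash
python3 -c "
from h import *
from scipy.spatial.transform import Rotation as R
s=monitor.read_state();r=R.from_rotvec(s['tcp_rot']);print(r.as_matrix().round(3))
j=r.as_matrix()[:,1];print('jaw az',np.rad2deg(np.arctan2(j[1],j[0])),'want',-21.6,'then',-.6)
print((np.array([.416,.2955])-s['tool_pos'][:2])*1000, s['tool_pos'])
"
```

```text
[[-0.001  0.358  0.934]
 [-0.002  0.934 -0.358]
 [-1.    -0.002 -0.   ]]
jaw az 69.04551840926683 want -21.6 then -0.6
[ 174.83352665 -334.27347076] [0.24116647 0.62977347 0.25205007]
```

Request:
play_rows:
  deltas:
    - {"x":25,"y":-47,"z":0,"wz":-10.4,"fingers":-0.2}
    - {"x":50,"y":-95,"z":0,"wz":-20.8,"fingers":-0.2}
    - {"x":75,"y":-143,"z":0,"wz":-31,"fingers":-0.2}
    - {"x":100,"y":-190,"z":-20,"wz":-41,"fingers":-0.2}
    - {"x":125,"y":-238,"z":-40,"wz":-51,"fingers":-0.2}
    - {"x":150,"y":-286,"z":-70,"wz":-61,"fingers":-0.2}
    - {"x":175,"y":-334,"z":-100,"wz":-71,"fingers":-0.2}
    - {"x":175,"y":-334,"z":-130,"wz":-81,"fingers":-0.2}
    - {"x":175,"y":-334,"z":-155,"wz":-90.7,"fingers":-0.2}
    - {"x":175,"y":-334,"z":-155,"wz":-90.7,"fingers":-0.2}
    - {"x":175,"y":-334,"z":-155,"wz":-90.7,"fingers":-0.2}
  grip_force: 30

```text
schema error: expected keys wx, wy, wz, x, y, z, fingers
```

```bash
python3 -c "
from ov import *
from scipy.spatial.transform import Rotation as R
s=monitor.read_state();r=R.from_rotvec(s['tcp_rot']);print(r.as_matrix().round(3),s['tool_pos'],s['q'],s['width'],s['time'])
t=shot('top');sc=shot('scene')
p=s['tool_pos'];print(proj(t,p),proj(sc,p))
M=r.as_matrix()
tips=[(p+M[:,0]*.022+M[:,1]*.026*k) for k in(-1,1)]
b=(.416,.2955)
overlay(t,[(tips,(255,0,0)),(box(b,np.deg2rad(-21.6),-.016,.016,-.038,.038,.028),(0,255,0))],110,200,210,280,7,'g1')
overlay(sc,[(tips,(255,0,0)),(box(b,np.deg2rad(-21.6),-.016,.016,-.038,.038,.028),(0,255,0))],310,110,420,220,6,'g2')
"
```

```text
[[-0.001  0.358  0.934]
 [-0.002  0.934 -0.358]
 [-1.    -0.002 -0.   ]] [0.24116647 0.62977347 0.25205007] [ 1.16813995e+00  2.64706341e-01  1.60526926e+00  2.10429412e-05
  1.27369819e+00 -3.69377570e-02] 0.9971119912656821 0.1
(np.float64(-3.145911870473924), np.float64(318.75536658837433)) (np.float64(440.63327979621977), np.float64(93.74342952600063))
```

View pics/g1.png

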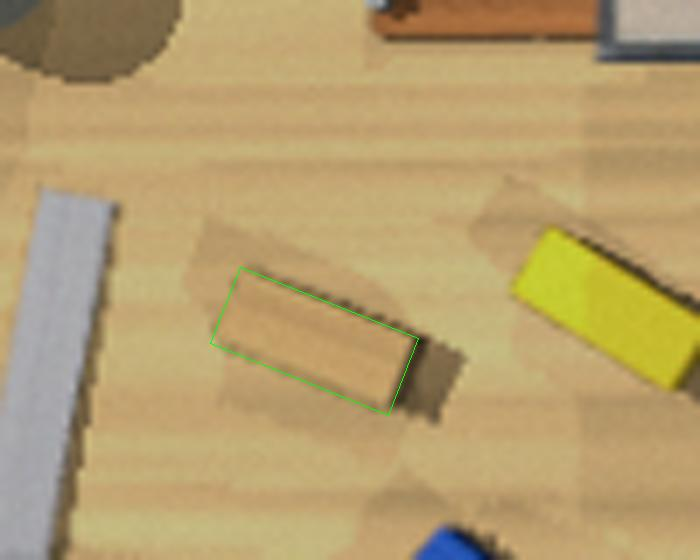

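View pics/g2.png

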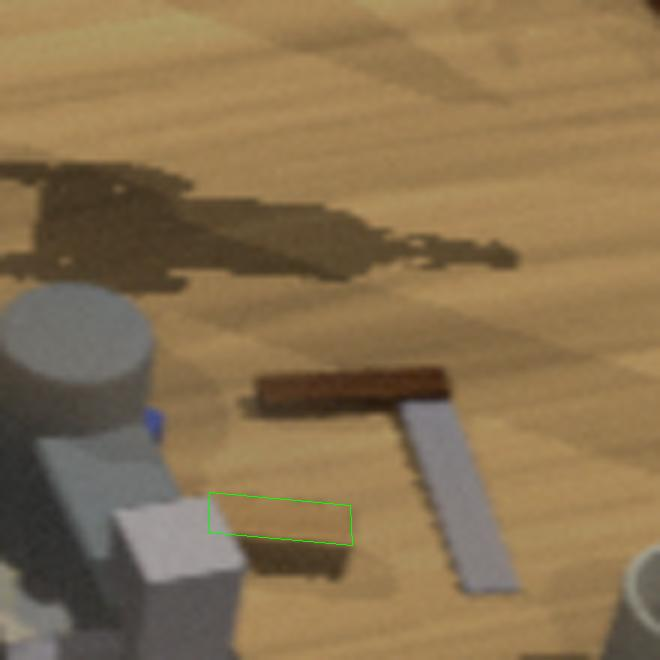

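All seven keys are required in every row, so that call was refused. The blank fits its outline in both views. I'll resend the move with full rows.

Request:
play_rows:
  deltas:
    - {"wx":0,"wy":0,"x":25,"y":-47,"z":0,"wz":-10.4,"fingers":-0.2}
    - {"wx":0,"wy":0,"x":50,"y":-95,"z":0,"wz":-20.8,"fingers":-0.2}
    - {"wx":0,"wy":0,"x":75,"y":-143,"z":0,"wz":-31,"fingers":-0.2}
    - {"wx":0,"wy":0,"x":100,"y":-190,"z":-20,"wz":-41,"fingers":-0.2}
    - {"wx":0,"wy":0,"x":125,"y":-238,"z":-40,"wz":-51,"fingers":-0.2}
    - {"wx":0,"wy":0,"x":150,"y":-286,"z":-70,"wz":-61,"fingers":-0.2}
    - {"wx":0,"wy":0,"x":175,"y":-334,"z":-100,"wz":-71,"fingers":-0.2}
    - {"wx":0,"wy":0,"x":175,"y":-334,"z":-130,"wz":-81,"fingers":-0.2}
    - {"wx":0,"wy":0,"x":175,"y":-334,"z":-155,"wz":-90.7,"fingers":-0.2}
    - {"wx":0,"wy":0,"x":175,"y":-334,"z":-155,"wz":-90.7,"fingers":-0.2}
    - {"wx":0,"wy":0,"x":175,"y":-334,"z":-155,"wz":-90.7,"fingers":-0.2}
  grip_force: 30

```text
time: 1.58
tool_pos: [0.4169, 0.2968, 0.0991]
tcp_rot: [1.481, 1.008, -1.479]
wrist_force: [0.8, 0.6, 0.2]
width: 0.6
```

```bash
python3 -c "
from ov import *
from scipy.spatial.transform import Rotation as R
s=monitor.read_state();r=R.from_rotvec(s['tcp_rot']);print(r.as_matrix().round(3),s['tool_pos'],s['q'],s['width'],s['time'])
t=shot('top');sc=shot('scene')
p=s['tool_pos'];print(proj(t,p),proj(sc,p))
M=r.as_matrix()
tips=[(p+M[:,0]*.022+M[:,1]*.026*k) for k in(-1,1)]
b=(.416,.2955)
overlay(t,[(tips,(255,0,0)),(box(b,np.deg2rad(-21.6),-.016,.016,-.038,.038,.028),(0,255,0))],110,200,210,280,7,'g1')
overlay(sc,[(tips,(255,0,0)),(box(b,np.deg2rad(-21.6),-.016,.016,-.038,.038,.028),(0,255,0))],310,110,420,220,6,'g2')
"
```

```text
[[ 0.001  0.931 -0.366]
 [ 0.001 -0.366 -0.931]
 [-1.     0.001 -0.001]] [0.41689736 0.29680014 0.09910896] [ 5.70014051e-01  1.07839249e-01  2.09583298e+00 -7.73610936e-06
  9.36916856e-01  9.44979098e-01] 0.6000779631896102 1.575
(np.float64(147.75033283501367), np.float64(246.95717032041983)) (np.float64(359.68600412781194), np.float64(179.4649185375553))
```

View pics/g1.png

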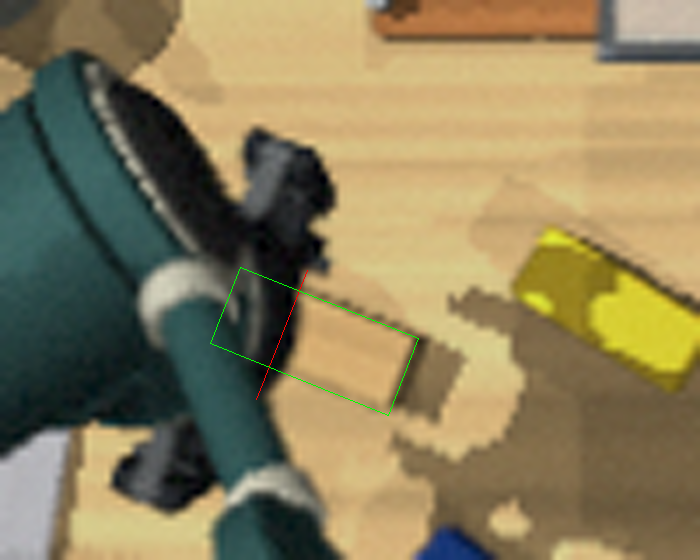

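View pics/g2.png

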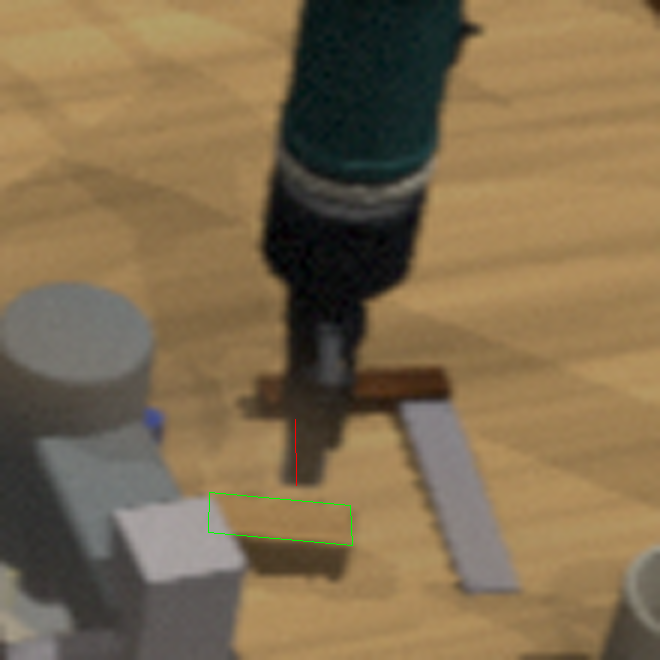

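Request:
play_rows:
  deltas:
    - {"wx":0,"wy":0,"wz":0,"x":-1,"y":-2,"z":-25,"fingers":-0.2}
    - {"wx":0,"wy":0,"wz":0,"x":-1,"y":-2,"z":-50,"fingers":-0.2}
    - {"wx":0,"wy":0,"wz":0,"x":-1,"y":-2,"z":-65,"fingers":-0.2}
    - {"wx":0,"wy":0,"wz":0,"x":-1,"y":-2,"z":-66,"fingers":-0.2}
    - {"wx":0,"wy":0,"wz":0,"x":-1,"y":-2,"z":-66,"fingers":0.5}
    - {"wx":0,"wy":0,"wz":0,"x":-1,"y":-2,"z":-66,"fingers":0.5}
    - {"wx":0,"wy":0,"wz":0,"x":-1,"y":-2,"z":-66,"fingers":0.5}
    - {"wx":0,"wy":0,"wz":0,"x":-1,"y":-2,"z":-66,"fingers":0.5}
  grip_force: 30

```text
time: 2.68
tool_pos: [0.4163, 0.2949, 0.0334]
tcp_rot: [1.484, 1.006, -1.48]
wrist_force: [0.3, -0.6, 5.8]
width: 0.368
```

Request:
play_rows:
  deltas:
    - {"wx":0,"wy":0,"wz":0,"x":0,"y":0,"z":30,"fingers":0.5}
    - {"wx":0,"wy":0,"wz":0,"x":0,"y":0,"z":70,"fingers":0.5}
    - {"wx":0,"wy":0,"wz":3,"x":-5,"y":-35,"z":105,"fingers":0.5}
    - {"wx":0,"wy":0,"wz":6,"x":-10,"y":-80,"z":117,"fingers":0.5}
    - {"wx":0,"wy":0,"wz":9,"x":-10,"y":-125,"z":117,"fingers":0.5}
    - {"wx":0,"wy":0,"wz":12,"x":-10,"y":-170,"z":117,"fingers":0.5}
    - {"wx":0,"wy":0,"wz":15,"x":-10,"y":-215,"z":117,"fingers":0.5}
    - {"wx":0,"wy":0,"wz":18,"x":-10,"y":-260,"z":117,"fingers":0.5}
    - {"wx":0,"wy":0,"wz":21,"x":-10,"y":-305,"z":117,"fingers":0.5}
    - {"wx":0,"wy":0,"wz":21,"x":-5,"y":-350,"z":117,"fingers":0.5}
    - {"wx":0,"wy":0,"wz":21,"x":20,"y":-380,"z":117,"fingers":0.5}
    - {"wx":0,"wy":0,"wz":21,"x":60,"y":-387,"z":117,"fingers":0.5}
    - {"wx":0,"wy":0,"wz":21,"x":105,"y":-387,"z":117,"fingers":0.5}
    - {"wx":0,"wy":0,"wz":21,"x":145,"y":-387,"z":117,"fingers":0.5}
    - {"wx":0,"wy":0,"wz":21,"x":162,"y":-387,"z":110,"fingers":0.5}
    - {"wx":0,"wy":0,"wz":21,"x":162,"y":-387,"z":80,"fingers":0.5}
    - {"wx":0,"wy":0,"wz":21,"x":162,"y":-387,"z":65,"fingers":0.5}
    - {"wx":0,"wy":0,"wz":21,"x":162,"y":-387,"z":65,"fingers":0.5}
    - {"wx":0,"wy":0,"wz":21,"x":162,"y":-387,"z":65,"fingers":0.5}

```text
time: 5.05
tool_pos: [0.5777, -0.0928, 0.098]
tcp_rot: [1.218, 1.203, -1.217]
wrist_force: [0.7, 0.2, -1.0]
width: 0.368
```

```bash
cat > look.py <<'E'
from ov import *
import sys
from scipy.spatial.transform import Rotation as R
s=monitor.read_state();M=R.from_rotvec(s['tcp_rot']).as_matrix();print(M.round(3),s['tool_pos'],s['q'],s['width'],s['time'],s['wrist_force'])
t=shot('top',sys.argv[1]+'t');sc=shot('scene',sys.argv[1]+'s')
crop(t,215,130,345,230,6,sys.argv[1]+'tc');crop(sc,190,190,310,290,6,sys.argv[1]+'sc')
E
python3 look.py n1; python3 -c "
from ov import *
sc=load('scene');n=(.578,-.0925);a=-.0105
p=monitor.read_state()['tool_pos']
overlay(sc,[(box(p,a,-.016,.016,-.038,.038,p[2]-.033+.028),(255,0,0)),(box(p,a,-.016,.016,-.038,.038,p[2]-.033),(255,255,0)),(box(n,a,-.026,.026,-.048,.048,.041),(0,255,0))],205,205,295,280,8,'n1o')
t=load('top')
overlay(t,[(box(p,a,-.016,.016,-.038,.038,p[2]-.033+.028),(255,0,0)),(box(n,a,-.026,.026,-.048,.048,.041),(0,255,0))],255,150,345,225,8,'n1ot')"
```

```text
[[ 0.001  1.    -0.012]
 [-0.    -0.012 -1.   ]
 [-1.     0.001  0.   ]] [ 0.57767789 -0.0927619   0.09799102] [-2.01796426e-01  2.38685171e-01  1.94230256e+00  1.56700032e-05
  9.59751934e-01 -1.90207277e-01] 0.3676057210297982 5.05 [ 0.70381212  0.24169183 -0.95005279]
```

View pics/n1o.png

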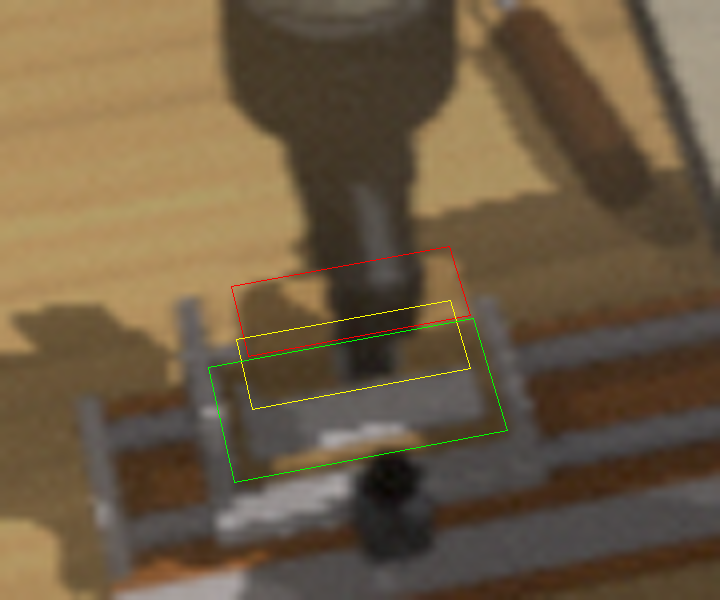

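View pics/n1ot.png

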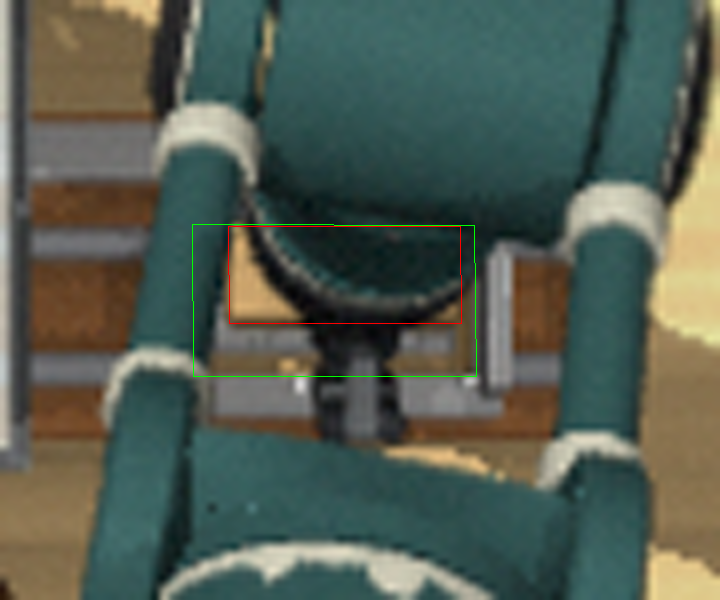

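View pics/n1s.png

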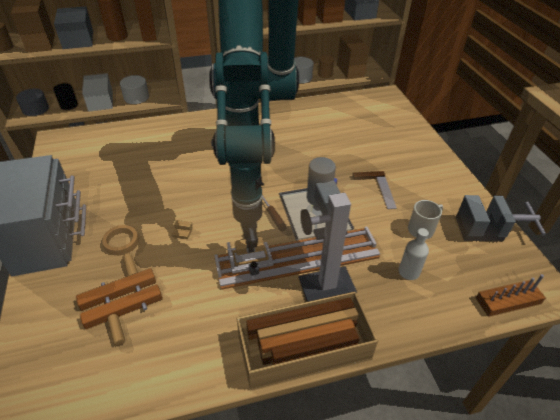

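Request:
play_rows:
  deltas:
    - {"wx":0,"wy":0,"wz":0,"x":0,"y":0,"z":-12,"fingers":0.5}
    - {"wx":0,"wy":0,"wz":0,"x":0,"y":0,"z":-22,"fingers":0.5}
    - {"wx":0,"wy":0,"wz":0,"x":0,"y":0,"z":-27,"fingers":0.5}
    - {"wx":0,"wy":0,"wz":0,"x":0,"y":0,"z":-29,"fingers":0.5}
    - {"wx":0,"wy":0,"wz":0,"x":0,"y":0,"z":-29,"fingers":0.5}

```text
time: 5.78
tool_pos: [0.5774, -0.0927, 0.0684]
tcp_rot: [1.218, 1.204, -1.218]
wrist_force: [-0.7, 0.5, 1.6]
width: 0.365
```

```bash
python3 look.py n2
```

```text
[[-0.     1.    -0.011]
 [ 0.    -0.011 -1.   ]
 [-1.    -0.    -0.   ]] [ 0.57744709 -0.09265599  0.06840904] [-2.01691264e-01  2.76023156e-01  1.95939001e+00  9.21344820e-07
  9.06350097e-01 -1.90242761e-01] 0.364979858825443 5.775 [-0.74234786  0.48599357  1.64061163]
```

View pics/n2sc.png

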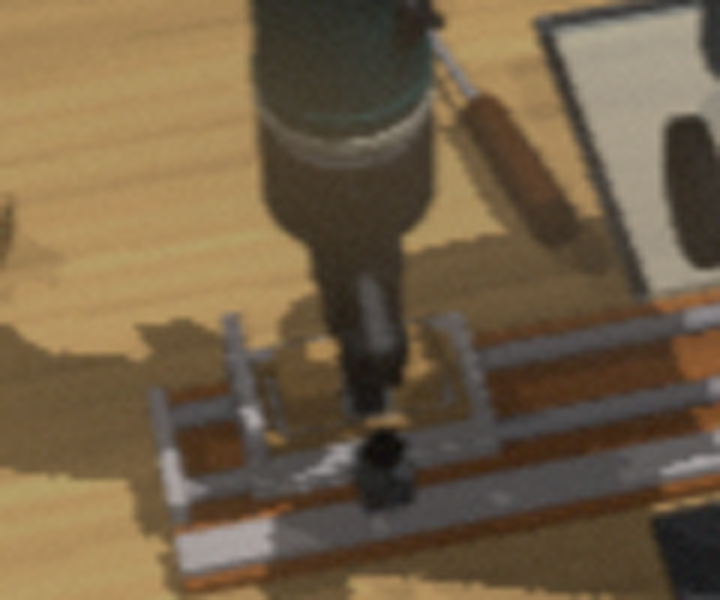

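View pics/n2tc.png

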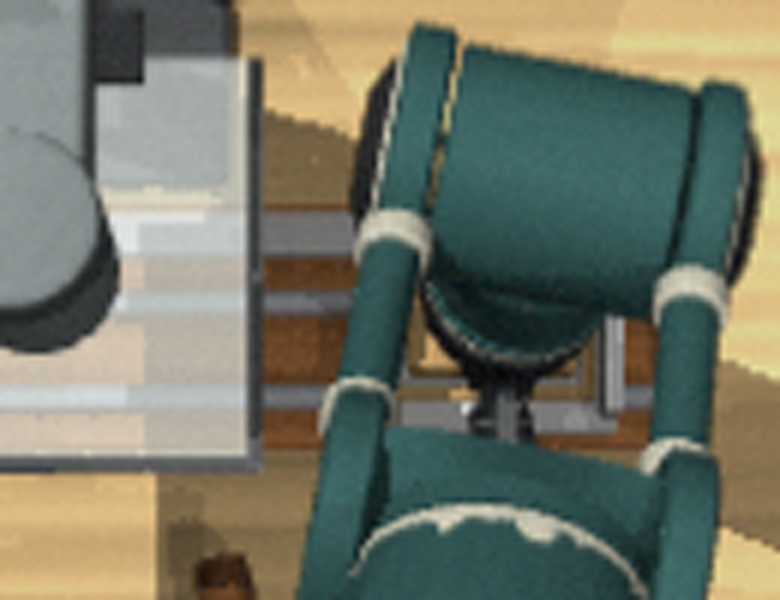

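Request:
play_rows:
  deltas:
    - {"wx":0,"wy":0,"wz":0,"x":0,"y":0,"z":0,"fingers":0.05}
    - {"wx":0,"wy":0,"wz":0,"x":0,"y":0,"z":0,"fingers":0.05}
    - {"wx":0,"wy":0,"wz":0,"x":0,"y":0,"z":0,"fingers":0.05}
    - {"wx":0,"wy":0,"wz":0,"x":0,"y":0,"z":15,"fingers":0.05}
    - {"wx":0,"wy":0,"wz":0,"x":0,"y":0,"z":45,"fingers":0.05}
    - {"wx":0,"wy":0,"wz":0,"x":-40,"y":-10,"z":85,"fingers":0.05}
    - {"wx":0,"wy":0,"wz":0,"x":-100,"y":-40,"z":100,"fingers":0.5}
    - {"wx":0,"wy":0,"wz":0,"x":-150,"y":-70,"z":100,"fingers":1}
    - {"wx":0,"wy":0,"wz":0,"x":-150,"y":-110,"z":100,"fingers":1}
    - {"wx":0,"wy":0,"wz":0,"x":-150,"y":-110,"z":100,"fingers":1}

```text
time: 7.12
tool_pos: [0.4274, -0.2049, 0.17]
tcp_rot: [1.22, 1.199, -1.219]
wrist_force: [-0.2, -0.3, 0.6]
width: 0.001
```

```bash
python3 look.py n3
```

```text
[[ 0.003  1.    -0.015]
 [-0.002 -0.015 -1.   ]
 [-1.     0.003  0.002]] [ 0.42737962 -0.20489039  0.16999166] [-4.99309005e-01 -5.24808844e-02  2.11267924e+00 -4.82927401e-04
  1.07805472e+00 -4.84000220e-01] 0.0011332754961670029 7.125 [-0.21547697 -0.28264079  0.55255819]
```

View pics/n3sc.png

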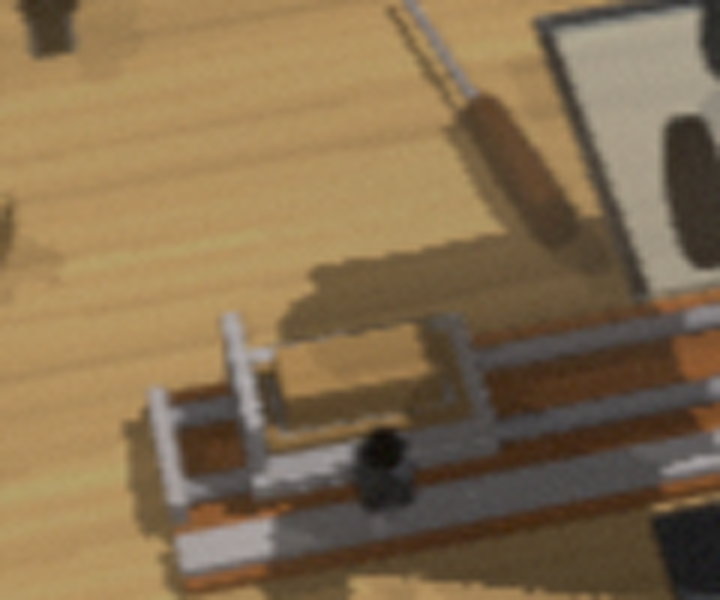

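View pics/n3tc.png

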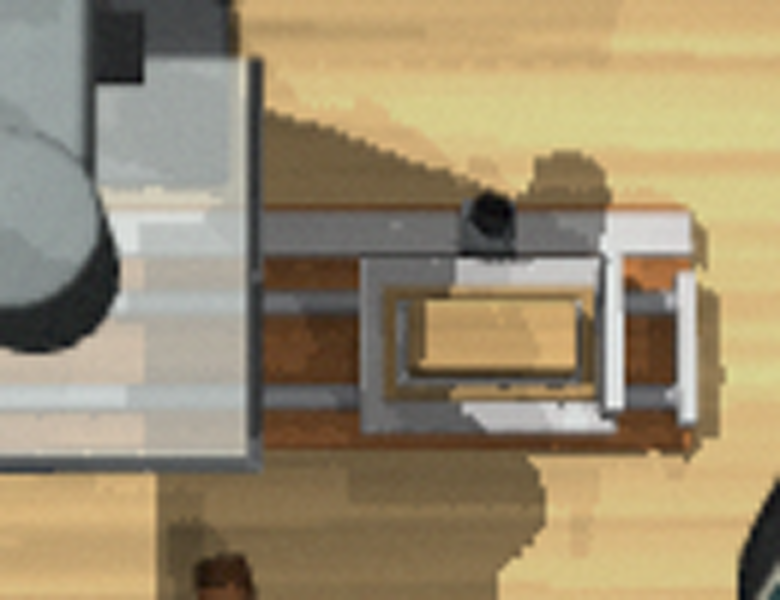

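Request:
play_rows:
  deltas:
    - {"wx":10,"wy":0,"wz":0,"x":0,"y":-10,"z":10,"fingers":1}
    - {"wx":20,"wy":0,"wz":0,"x":10,"y":-20,"z":20,"fingers":1}
    - {"wx":30,"wy":0,"wz":0,"x":40,"y":-20,"z":20,"fingers":1}
    - {"wx":40,"wy":0,"wz":0,"x":80,"y":-20,"z":20,"fingers":1}
    - {"wx":40,"wy":0,"wz":0,"x":120,"y":-10,"z":10,"fingers":1}
    - {"wx":40,"wy":0,"wz":0,"x":150,"y":-5,"z":-10,"fingers":1}
    - {"wx":40,"wy":0,"wz":0,"x":150,"y":0,"z":-30,"fingers":1}
    - {"wx":40,"wy":0,"wz":0,"x":150,"y":0,"z":-30,"fingers":1}

```text
time: 8.22
tool_pos: [0.576, -0.2004, 0.136]
tcp_rot: [1.709, 1.708, -0.806]
wrist_force: [-1.0, -0.4, 0.3]
width: 0.003
```

```bash
python3 look.py n4
```

```text
[[-0.005  1.    -0.013]
 [ 0.645 -0.006 -0.764]
 [-0.764 -0.012 -0.645]] [ 0.5759636  -0.20036595  0.13596794] [-0.65286859  0.48887002  1.6779176   0.5372082   1.46952714 -0.83562627] 0.0031801240179195776 8.225 [-1.0118476  -0.35481511  0.29427268]
```

View pics/n4s.png

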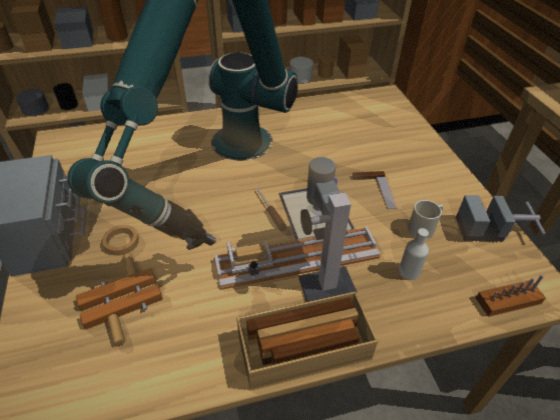

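View pics/n4t.png

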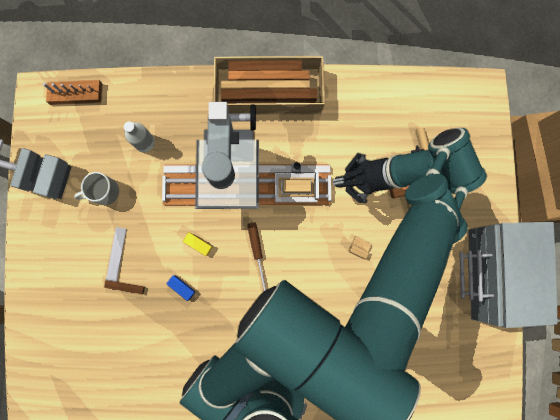

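Request:
play_rows:
  deltas:
    - {"wx":0,"wy":0,"wz":0,"x":1,"y":0,"z":-30,"fingers":1}
    - {"wx":0,"wy":0,"wz":0,"x":1,"y":0,"z":-60,"fingers":1}
    - {"wx":0,"wy":0,"wz":0,"x":1,"y":2,"z":-72,"fingers":1}
    - {"wx":0,"wy":0,"wz":0,"x":1,"y":10,"z":-72,"fingers":1}
    - {"wx":0,"wy":0,"wz":0,"x":1,"y":18,"z":-72,"fingers":1}
    - {"wx":0,"wy":0,"wz":0,"x":1,"y":18,"z":-72,"fingers":1}

```text
time: 9.07
tool_pos: [0.579, -0.1842, 0.0677]
tcp_rot: [1.709, 1.7, -0.804]
wrist_force: [0.2, 0.3, -1.0]
width: -0.005
```

```bash
python3 look.py n5
```

```text
[[ 0.001  1.    -0.01 ]
 [ 0.642 -0.008 -0.767]
 [-0.767 -0.006 -0.642]] [ 0.5789792  -0.18416008  0.06766255] [-0.63245416  0.55589453  1.7231148   0.55884433  1.35846065 -0.88394878] -0.004683629261192533 9.075 [ 0.1507603   0.25364032 -0.9736423 ]
```

View pics/n5sc.png

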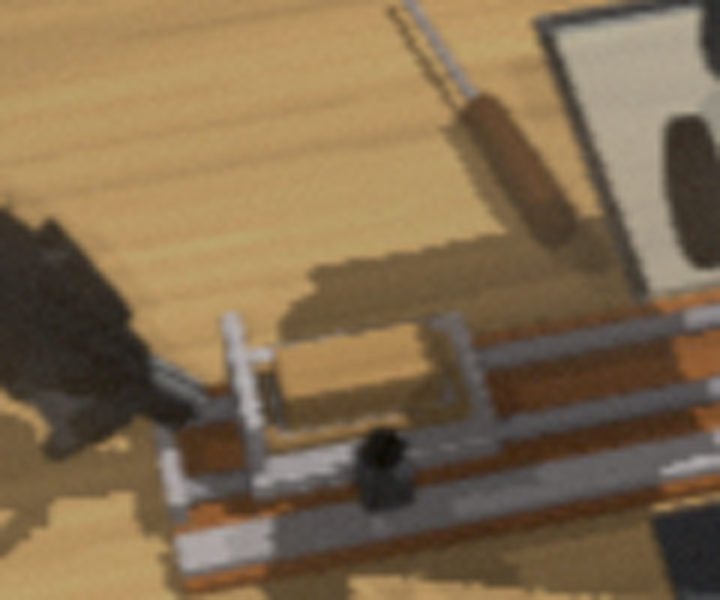

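View pics/n5t.png

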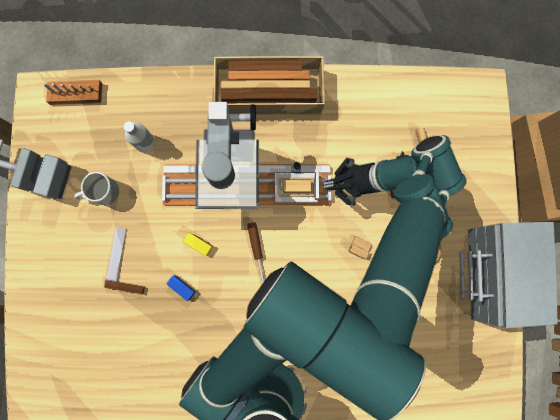

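Request:
play_rows:
  deltas:
    - {"wx":0,"wy":0,"wz":0,"x":-1,"y":6,"z":-3,"fingers":1}
    - {"wx":0,"wy":0,"wz":0,"x":-1,"y":10,"z":-4,"fingers":1}
    - {"wx":0,"wy":0,"wz":0,"x":-1,"y":14,"z":-4,"fingers":1}
    - {"wx":0,"wy":0,"wz":0,"x":-1,"y":20,"z":-4,"fingers":1}
    - {"wx":0,"wy":0,"wz":0,"x":-1,"y":28,"z":-4,"fingers":1}
    - {"wx":0,"wy":0,"wz":0,"x":-1,"y":38,"z":-4,"fingers":1}
    - {"wx":0,"wy":0,"wz":0,"x":-1,"y":48,"z":-4,"fingers":1}
    - {"wx":0,"wy":0,"wz":0,"x":0,"y":58,"z":-4,"fingers":1}
    - {"wx":0,"wy":0,"wz":0,"x":0,"y":68,"z":-4,"fingers":1}
    - {"wx":0,"wy":0,"wz":0,"x":0,"y":78,"z":-4,"fingers":1}
    - {"wx":0,"wy":0,"wz":0,"x":0,"y":88,"z":-4,"fingers":1}
    - {"wx":0,"wy":0,"wz":0,"x":0,"y":98,"z":-4,"fingers":1}
    - {"wx":0,"wy":0,"wz":0,"x":0,"y":108,"z":-4,"fingers":1}
    - {"wx":0,"wy":0,"wz":0,"x":0,"y":118,"z":-4,"fingers":1}
    - {"wx":0,"wy":0,"wz":0,"x":0,"y":126,"z":-4,"fingers":1}
    - {"wx":0,"wy":0,"wz":0,"x":0,"y":132,"z":-4,"fingers":1}
    - {"wx":0,"wy":0,"wz":0,"x":0,"y":136,"z":-4,"fingers":1}
    - {"wx":0,"wy":0,"wz":0,"x":0,"y":138,"z":-4,"fingers":1}
    - {"wx":0,"wy":0,"wz":0,"x":0,"y":138,"z":-4,"fingers":1}

```text
time: 11.55
tool_pos: [0.5781, -0.0464, 0.0622]
tcp_rot: [1.71, 1.702, -0.805]
wrist_force: [0.1, -0.2, 0.6]
width: -0.001
```

```bash
python3 look.py n6
```

```text
[[-0.001  1.    -0.012]
 [ 0.643 -0.008 -0.766]
 [-0.766 -0.008 -0.643]] [ 0.57813332 -0.04638576  0.06222942] [-0.45588722  0.46419643  1.883619    0.65914967  1.22968044 -0.81202283] -0.0008948742101481593 11.55 [ 0.08496682 -0.15629005  0.61729613]
```

View pics/n6sc.png

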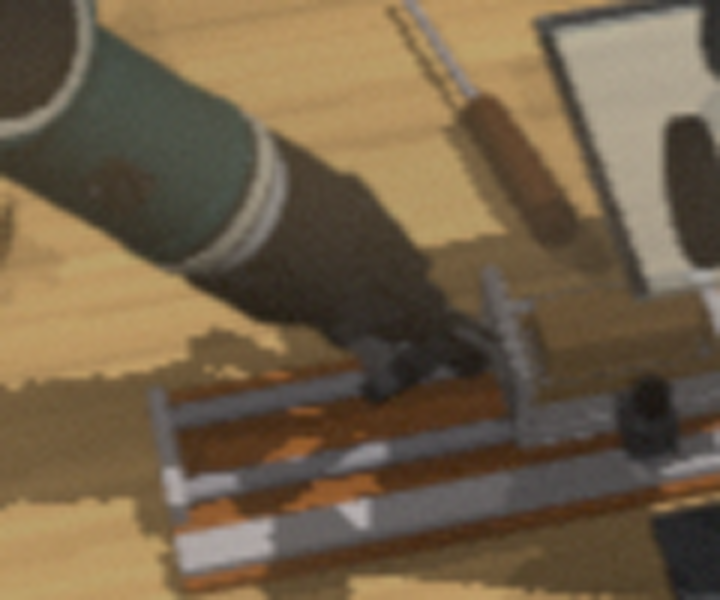

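View pics/n6tc.png

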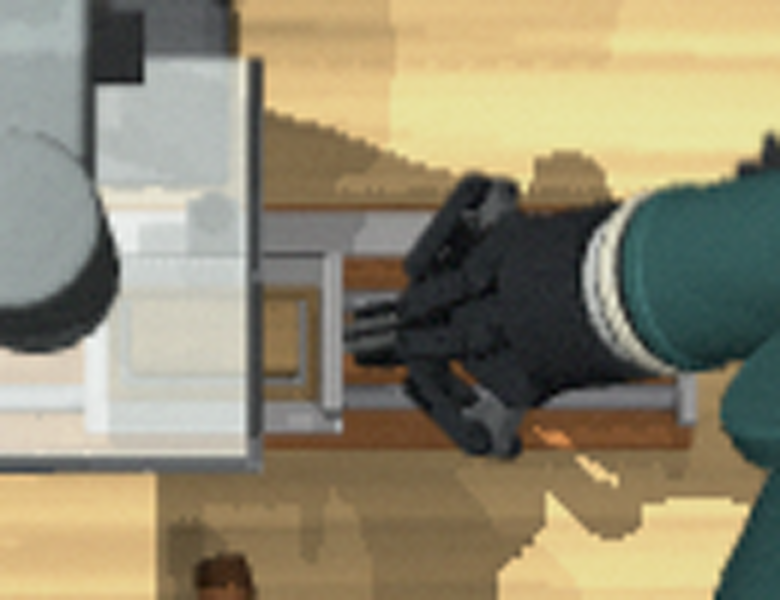

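```bash
python3 -c "
from h import *
t=load('top');print(pix(t,215+343/6-.5,130+330/6-.5,.07),pix(t,215+262/6-.5,130+330/6-.5,.18))"
```

```text
[ 0.58079552 -0.02541603  0.07      ] [0.56357473 0.00907673 0.18      ]
```

Request:
play_rows:
  deltas:
    - {"wx":0,"wy":0,"wz":0,"x":0,"y":5,"z":0,"fingers":1}
    - {"wx":0,"wy":0,"wz":0,"x":0,"y":12,"z":0,"fingers":1}
    - {"wx":0,"wy":0,"wz":0,"x":0,"y":20,"z":0,"fingers":1}
    - {"wx":0,"wy":0,"wz":0,"x":0,"y":28,"z":0,"fingers":1}
    - {"wx":0,"wy":0,"wz":0,"x":0,"y":35,"z":0,"fingers":1}
    - {"wx":0,"wy":0,"wz":0,"x":0,"y":40,"z":0,"fingers":1}
    - {"wx":0,"wy":0,"wz":0,"x":0,"y":43,"z":0,"fingers":1}
    - {"wx":0,"wy":0,"wz":0,"x":0,"y":45,"z":0,"fingers":1}
    - {"wx":0,"wy":0,"wz":0,"x":0,"y":45,"z":0,"fingers":1}

```text
time: 12.78
tool_pos: [0.5783, -0.0014, 0.0624]
tcp_rot: [1.71, 1.701, -0.805]
wrist_force: [-0.2, -0.3, -0.3]
width: -0.003
```

```bash
python3 look.py n7
```

```text
[[-0.     1.    -0.012]
 [ 0.643 -0.009 -0.766]
 [-0.766 -0.008 -0.643]] [ 0.57829958 -0.00139445  0.06238048] [-0.39008794  0.43947636  1.92182559  0.69544887  1.1897772  -0.78240015] -0.0025980918435830527 12.775 [-0.21316191 -0.30298391 -0.25232565]
```

View pics/n7s.png

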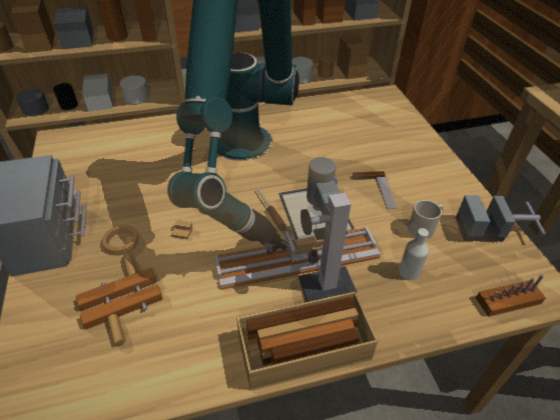

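View pics/n7tc.png

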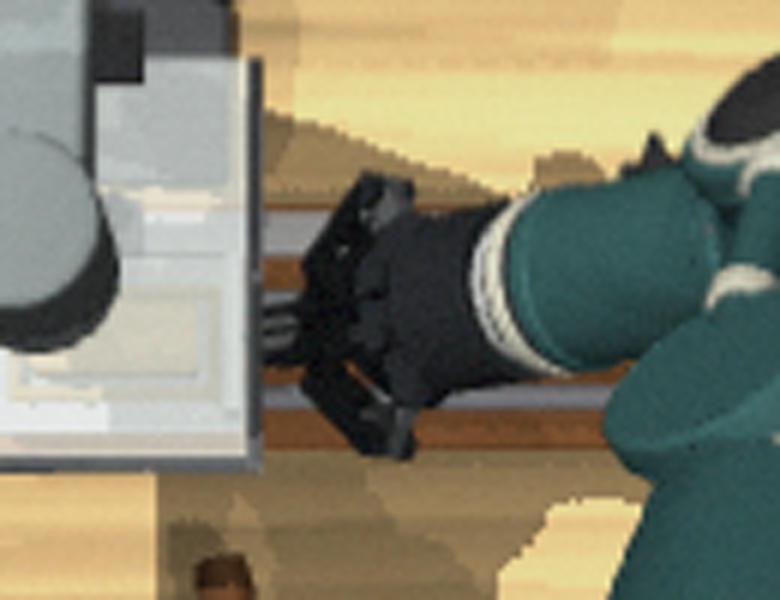

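Request:
play_rows:
  deltas:
    - {"wx":0,"wy":0,"wz":0,"x":0,"y":2,"z":0,"fingers":1}
    - {"wx":0,"wy":0,"wz":0,"x":0,"y":4,"z":0,"fingers":1}
    - {"wx":0,"wy":0,"wz":0,"x":0,"y":5,"z":0,"fingers":1}
    - {"wx":0,"wy":0,"wz":0,"x":0,"y":5,"z":0,"fingers":1}

```text
time: 13.38
tool_pos: [0.5784, 0.0035, 0.0623]
tcp_rot: [1.71, 1.701, -0.805]
wrist_force: [-0.1, 0.4, 0.3]
width: -0.004
```

Request:
play_rows:
  deltas:
    - {"wx":0,"wy":0,"wz":0,"x":0,"y":1,"z":0,"fingers":1}
    - {"wx":0,"wy":0,"wz":0,"x":0,"y":1.5,"z":0,"fingers":1}

```text
time: 13.62
tool_pos: [0.5785, 0.0047, 0.0623]
tcp_rot: [1.709, 1.7, -0.805]
wrist_force: [-1.2, -2.0, 1.1]
width: 0.002
```

Request:
play_rows:
  deltas:
    - {"wx":0,"wy":0,"wz":0,"x":0,"y":1,"z":0,"fingers":1}
    - {"wx":0,"wy":0,"wz":0,"x":0,"y":1.5,"z":0,"fingers":1}

```text
time: 13.88
tool_pos: [0.5785, 0.0053, 0.0623]
tcp_rot: [1.708, 1.699, -0.806]
wrist_force: [-2.2, -7.0, 2.0]
width: -0.001
```

Request:
play_rows:
  deltas:
    - {"wx":0,"wy":0,"wz":0,"x":0,"y":1,"z":0,"fingers":1}

```text
time: 14.0
tool_pos: [0.5785, 0.0058, 0.0623]
tcp_rot: [1.708, 1.699, -0.806]
wrist_force: [-3.9, -10.7, 3.3]
width: -0.002
```

Request:
play_rows:
  deltas:
    - {"wx":0,"wy":0,"wz":0,"x":0,"y":1,"z":0,"fingers":1}

```text
time: 14.12
tool_pos: [0.5786, 0.0061, 0.0623]
tcp_rot: [1.707, 1.698, -0.806]
wrist_force: [-4.8, -12.7, 4.9]
width: -0.003
```

Request:
play_rows:
  deltas:
    - {"wx":0,"wy":0,"wz":0,"x":0,"y":1,"z":0,"fingers":1}

```text
time: 14.25
tool_pos: [0.5786, 0.0063, 0.0623]
tcp_rot: [1.706, 1.697, -0.807]
wrist_force: [-5.8, -17.5, 5.1]
width: -0.003
```

```bash
python3 look.py n8; python3 -c "
from h import *
crop(load('scene'),230,180,360,280,6,'n8x')"
```

```text
[[ 0.001  1.    -0.01 ]
 [ 0.639 -0.008 -0.769]
 [-0.769 -0.006 -0.639]] [0.57859798 0.00629328 0.06230091] [-0.37623959  0.43321872  1.92857641  0.69862267  1.17824749 -0.77482307] -0.0033779594271029253 14.25 [ -5.78208377 -17.52886615   5.07657936]
```

View pics/n8x.png

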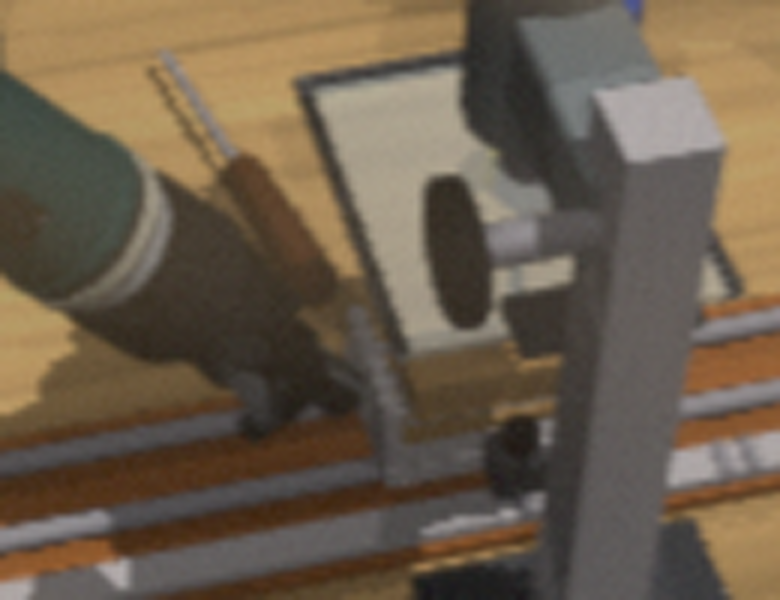

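View pics/n8tc.png

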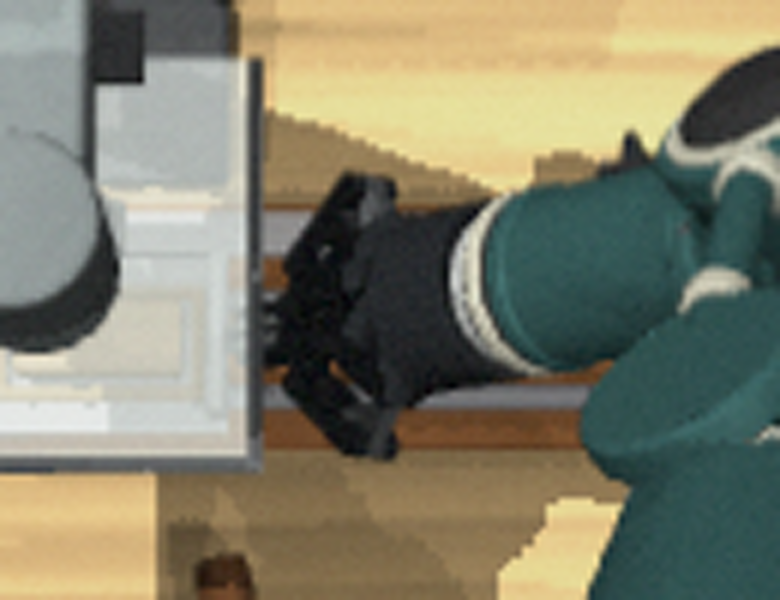

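Request:
play_rows:
  deltas:
    - {"wx":0,"wy":0,"wz":0,"x":0,"y":0,"z":0,"fingers":1}
    - {"wx":0,"wy":0,"wz":0,"x":0,"y":0,"z":0,"fingers":1}

```text
time: 14.6
tool_pos: [0.5785, 0.0062, 0.0623]
tcp_rot: [1.706, 1.697, -0.807]
wrist_force: [-4.6, -14.9, 4.8]
width: 0.002
```

```bash
python3 look.py n9; python3 -c "
from h import *
t=load('top')
crop(t,190,140,275,215,9,'n9x')
for u in (243,247,252,256): 
  print(u,[pix(t,u,v).round(3).tolist() for v in (176,184)])
s=monitor.read_state();print(s['torque'],s['wrist_force'])
"
```

```text
[[ 0.001  1.    -0.01 ]
 [ 0.639 -0.008 -0.769]
 [-0.769 -0.006 -0.639]] [0.57854227 0.00624836 0.0623123 ] [-0.37651616  0.43322845  1.92872711  0.69894607  1.17838998 -0.77486049] 0.0020887866873194006 14.6 [ -4.57433506 -14.93693893   4.8189503 ]
243 [[0.584, 0.046, 0.187], [0.564, 0.046, 0.185]]
247 [[0.583, 0.036, 0.19], [0.564, 0.036, 0.184]]
252 [[0.583, 0.024, 0.187], [0.564, 0.024, 0.184]]
256 [[0.584, 0.014, 0.186], [0.563, 0.014, 0.191]]
[-1.57655973  0.5997431   0.52449498] [ -4.97190338 -12.96959912   4.90416378]
```

View pics/n9x.png

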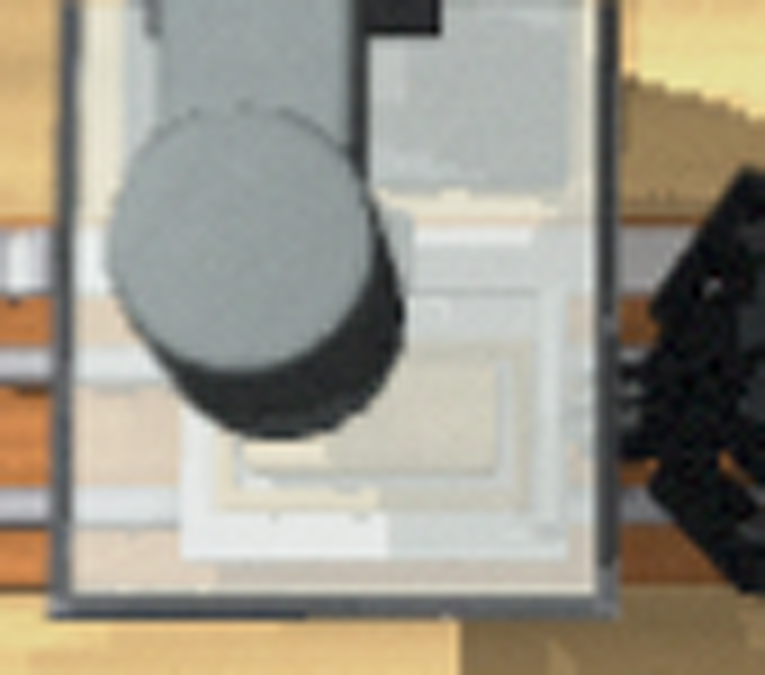

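```bash
python3 -c "
from h import *
t=load('top')
for u in (250,252.4,253): print(u,pix(t,u,130+400/9,.07))
print(pix(t,190+182/9-.5,140+530/9-.5,.035), pix(t,190+650/9,140+400/9,.1))
s=monitor.read_state();F=s['wrist_force'];T=s['torque']
r=np.cross(F,T)/(F@F); print('closest pt on line of action',r,'dir',F/np.linalg.norm(F), s['time'])
"
```

```text
250 [0.6085066  0.03197527 0.07      ]
252.4 [0.60843958 0.02558209 0.07      ]
253 [0.60842293 0.02398385 0.07      ]
[0.54995533 0.1430789  0.035     ] [ 5.76401056e-01 -4.51837730e-04  1.00000000e-01]
closest pt on line of action [-0.04490587 -0.02361481 -0.1079781 ] dir [-0.33752946 -0.88047201  0.33293079] 14.7
```

Request:
play_rows:
  deltas:
    - {"wx":0,"wy":0,"wz":0,"x":0,"y":1,"z":0,"fingers":1}
    - {"wx":0,"wy":0,"wz":0,"x":0,"y":1,"z":0,"fingers":1}

```text
time: 14.95
tool_pos: [0.5785, 0.0087, 0.0623]
tcp_rot: [1.709, 1.698, -0.806]
wrist_force: [-2.3, -6.7, 1.9]
width: 0.001
```

Request:
play_rows:
  deltas:
    - {"wx":0,"wy":0,"wz":0,"x":0,"y":1,"z":0,"fingers":1}
    - {"wx":0,"wy":0,"wz":0,"x":0,"y":1,"z":0,"fingers":1}

```text
time: 15.2
tool_pos: [0.5785, 0.0112, 0.0623]
tcp_rot: [1.71, 1.7, -0.805]
wrist_force: [0.2, -0.6, -0.7]
width: 0.002
```

Request:
play_rows:
  deltas:
    - {"wx":0,"wy":0,"wz":0,"x":0,"y":0,"z":0,"fingers":1}
    - {"wx":0,"wy":0,"wz":0,"x":0,"y":0,"z":0,"fingers":1}

```text
time: 15.45
tool_pos: [0.5784, 0.0117, 0.0623]
tcp_rot: [1.71, 1.701, -0.805]
wrist_force: [0.4, -0.5, -0.7]
width: 0.001
```

```bash
python3 look.py n10; python3 -c "
from h import *
t=load('top')
crop(t,190,140,275,215,9,'n10x')"
```

```text
[[-0.     1.    -0.011]
 [ 0.643 -0.009 -0.766]
 [-0.766 -0.008 -0.643]] [0.5784295  0.01174242 0.06226817] [-0.37010496  0.43336439  1.93152756  0.70627388  1.17788601 -0.77340238] 0.0008818083692204041 15.45 [ 0.44763307 -0.52632    -0.67995795]
```

View pics/n10x.png

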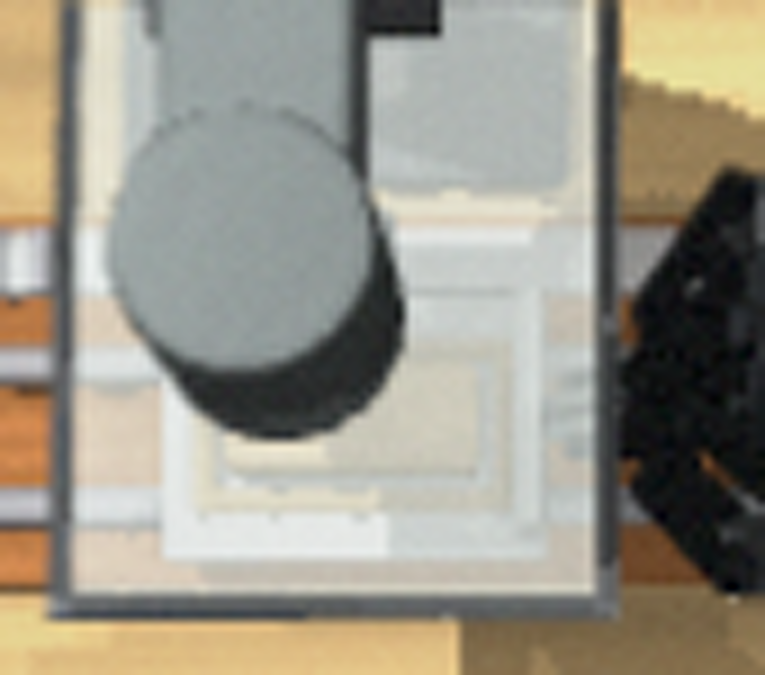

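Request:
play_rows:
  deltas:
    - {"wx":0,"wy":0,"wz":0,"x":0,"y":0.5,"z":0,"fingers":1}
    - {"wx":0,"wy":0,"wz":0,"x":0,"y":1,"z":0,"fingers":1}
    - {"wx":0,"wy":0,"wz":0,"x":0,"y":1,"z":0,"fingers":1}

```text
time: 15.92
tool_pos: [0.5784, 0.0125, 0.0623]
tcp_rot: [1.71, 1.701, -0.805]
wrist_force: [0.4, -0.2, -0.2]
width: 0.004
```

```bash
cat > meas.py <<'E'
from h import *
import sys
cs=[shot('top',sys.argv[1]) for _ in range(1)]
t=cs[0]; crop(t,190,140,275,215,9,sys.argv[1]+'x')
g=cv2.cvtColor(t['frame'],cv2.COLOR_RGB2GRAY).astype(float)
# deck front edge along rows in z=.035 (dark/brown -> white), columns 200..220
for v in (196,198,200):
    row=g[v,198:225]; d=np.diff(row); i=np.argmax(np.abs(d[:18])); 
    w=np.abs(d[max(0,i-2):i+3]); u=198+.5+(np.arange(max(0,i-2),i+3)*w).sum()/w.sum()
    print(v,round(u,2),pix(t,u,v,.035).round(4))
s=monitor.read_state();print(s['tool_pos'],s['wrist_force'],s['time'])
E
python3 meas.py n11
```

```text
196 198.65 [0.5569 0.1734 0.035 ]
198 206.58 [0.5511 0.1517 0.035 ]
200 198.64 [0.5459 0.1734 0.035 ]
[0.57843371 0.01243403 0.0622876 ] [-0.54239677  0.35169743 -0.58729752] 15.975
```

View pics/n11x.png

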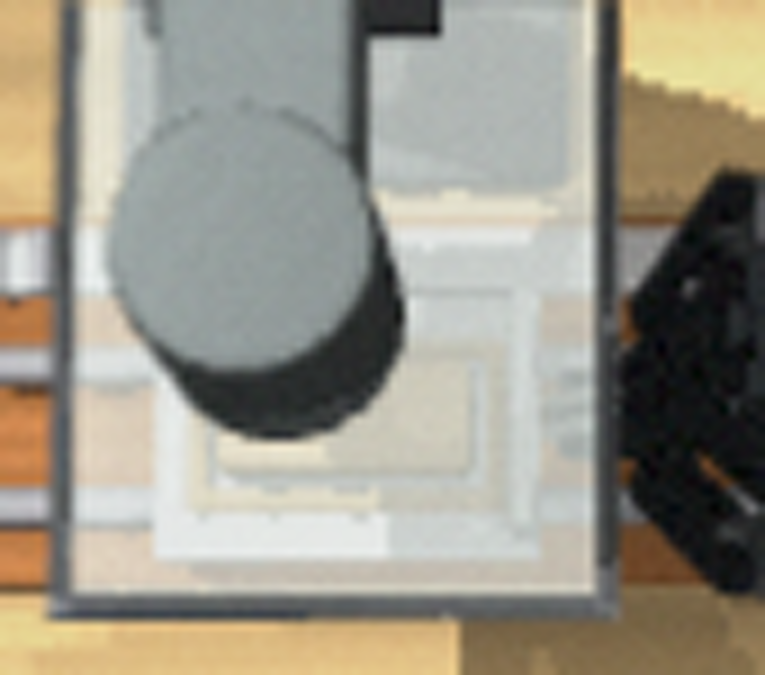

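```bash
cat > edge.py <<'E'
from h import *
t=load('top')
def e(fn):
    g=cv2.imread(f'pics/{fn}.png').astype(float)[:,:,0]
    out=[]
    for rows,lo,hi in ((slice(191,194),200,214),(slice(196,201),200,214)):
        r=g[rows,lo:hi].mean(0)
        a,b=r.min(),np.sort(r)[-3:].mean();h=(a+b)/2
        i=np.where((r[:-1]<h)&(r[1:]>=h))[0]
        if len(i): i=i[-1];u=lo+i+(h-r[i])/(r[i+1]-r[i]); out.append((round(u,2),pix(t,u,(rows.start+rows.stop-1)/2,.035)[1].round(4)-.116))
    return out
import sys
for f in sys.argv[1:]: print(f,e(f))
E
python3 edge.py n7t n8t n9t n10t n11
```

```text
n7t [(np.float64(212.04), np.float64(0.0208)), (np.float64(212.11), np.float64(0.020599999999999993))]
n8t [(np.float64(209.52), np.float64(0.02769999999999999)), (np.float64(209.57), np.float64(0.027499999999999983))]
n9t [(np.float64(209.52), np.float64(0.02769999999999999)), (np.float64(209.57), np.float64(0.027499999999999983))]
n10t [(np.float64(207.54), np.float64(0.033100000000000004)), (np.float64(207.59), np.float64(0.0329))]
n11 [(np.float64(206.62), np.float64(0.03560000000000001)), (np.float64(206.56), np.float64(0.035699999999999996))]
```

Request:
play_rows:
  deltas:
    - {"wx":0,"wy":0,"wz":0,"x":0,"y":0,"z":0,"fingers":1}
    - {"wx":0,"wy":0,"wz":0,"x":0,"y":0,"z":0,"fingers":1}
    - {"wx":0,"wy":0,"wz":0,"x":0,"y":0,"z":0,"fingers":1}

```text
time: 16.35
tool_pos: [0.5784, 0.0123, 0.0623]
tcp_rot: [1.71, 1.701, -0.805]
wrist_force: [0.0, 0.2, -0.7]
width: 0.0
```

```bash
python3 meas.py n12 >/dev/null; python3 edge.py n12
```

```text
n12 [(np.float64(205.54), np.float64(0.03859999999999998)), (np.float64(205.65), np.float64(0.0382))]
```

Request:
play_rows:
  deltas:
    - {"wx":0,"wy":0,"wz":0,"x":0,"y":-10,"z":0,"fingers":1}
    - {"wx":0,"wy":0,"wz":0,"x":0,"y":-40,"z":0,"fingers":1}
    - {"wx":0,"wy":0,"wz":0,"x":0,"y":-80,"z":10,"fingers":1}
    - {"wx":0,"wy":0,"wz":0,"x":0,"y":-120,"z":40,"fingers":1}
    - {"wx":0,"wy":0,"wz":0,"x":0,"y":-160,"z":80,"fingers":1}
    - {"wx":0,"wy":0,"wz":0,"x":0,"y":-190,"z":120,"fingers":1}
    - {"wx":0,"wy":0,"wz":0,"x":0,"y":-200,"z":130,"fingers":1}
    - {"wx":0,"wy":0,"wz":0,"x":0,"y":-200,"z":130,"fingers":1}
    - {"wx":0,"wy":0,"wz":0,"x":0,"y":-200,"z":130,"fingers":1}

```text
time: 17.52
tool_pos: [0.5774, -0.1863, 0.1903]
tcp_rot: [1.71, 1.705, -0.806]
wrist_force: [0.3, -0.1, 0.3]
width: 0.0
```

```bash
python3 look.py n13; cp pics/n13t.png pics/n13.png; python3 edge.py n13; python3 -c "
from h import *
s=load('scene');crop(s,260,190,390,290,6,'n13x'); t=load('top');crop(t,190,140,275,215,9,'n13tx')
a=cv2.imread('pics/top0.png').astype(int);b=cv2.imread('pics/n13t.png').astype(int)
"
```

```text
[[-0.003  1.    -0.013]
 [ 0.644 -0.008 -0.765]
 [-0.765 -0.01  -0.644]] [ 0.57739941 -0.18630173  0.19032665] [-0.63614386  0.41930488  1.66639798  0.54345069  1.52930268 -0.78136633] 0.0004120888687079129 17.525 [ 0.3088395  -0.11024989  0.33354104]
n13 [(np.float64(205.56), np.float64(0.03849999999999999)), (np.float64(205.64), np.float64(0.0382))]
```

View pics/n13x.png

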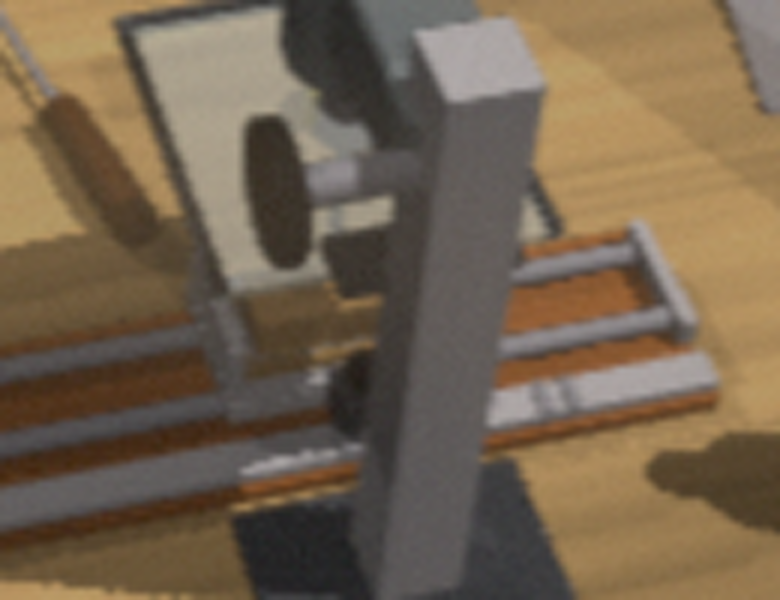

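View pics/n13tx.png

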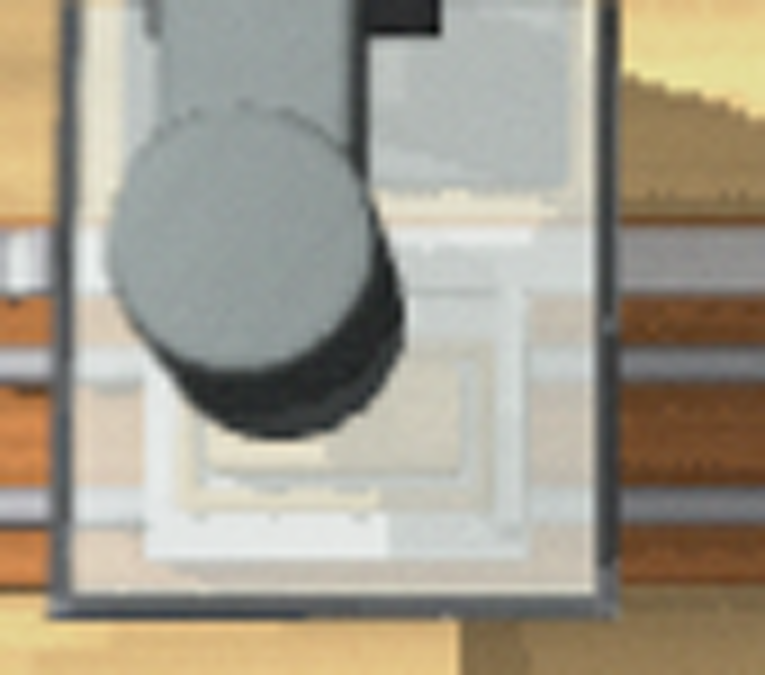

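View pics/n13t.png

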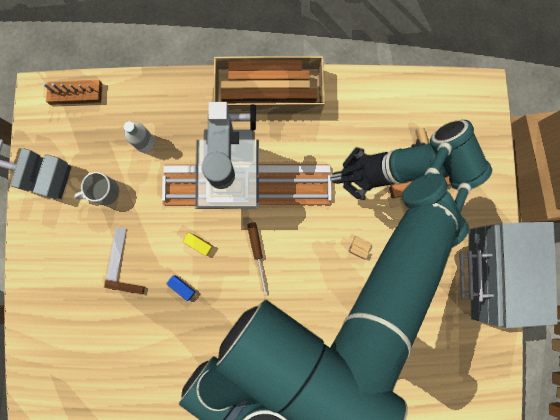

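```bash
python3 -c "
from h import *
t=load('top');crop(t,180,160,204,178,30,'pins')
for z in(.02,.03):
  print(pix(t,189,168.5,z),pix(t,195,168.5,z))
print(pix(t,297,164,.06))"
```

```text
[0.63632755 0.20293827 0.02      ] [0.63610025 0.18616404 0.02      ]
[0.63438113 0.20139864 0.03      ] [0.6341555 0.1847481 0.03     ]
[ 0.63771688 -0.09455553  0.06      ]
```

View pics/pins.png

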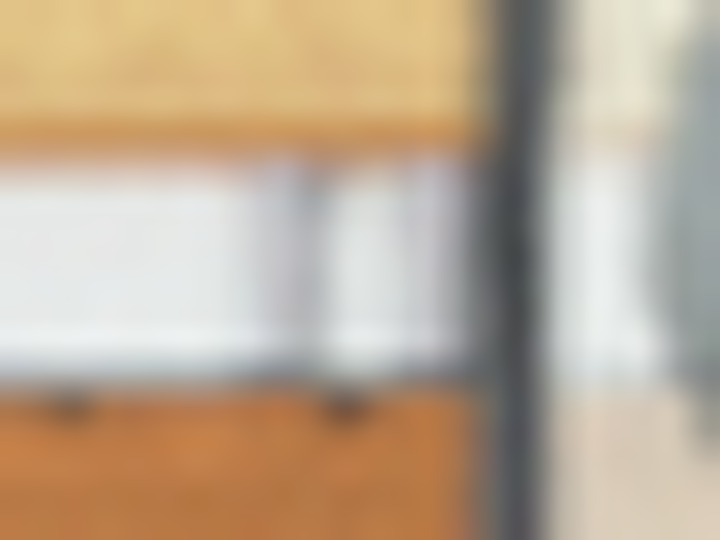

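View pics/n13s.png

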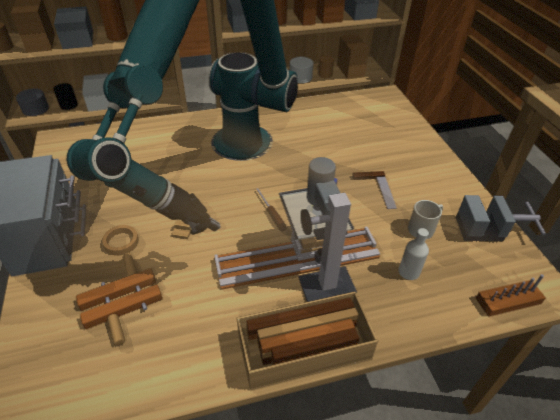

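The bystanders are where they started: handscrew (120,300), tape (120,240), offcut (181,231), mug (425,218), glue (413,255). The carrier is under the drill, and the gripper is clear of everything.

```bash
python3 -c "
from h import *
print(finish_job())"
```

```text
the job is handed in; nothing more can be done
None
```

The blank is in the carrier's nest and the carrier is at the first station under the drill. I handed the job in at about 17.6 s; `finish_job()` gives no verdict.

**What I did:** I picked the plain blank at top-view pixel (155,247), laid it flat in the nest while the carrier was in its loading bay, and let go. I then pushed the carrier by its push plate with closed fingers, leaning the tool back 40°. When the plunger snapped past the first pin, I backed the arm away.

**Last checks:**
- **Carrier position:** the push-plate face settled at y ≈ 0.0384 m and stayed there after the arm left. That puts the plunger at y ≈ 0.0964. Working back 100 mm from the second pin pair gives a first-station centre of about 0.0957, and the guard edge plus 30 mm gives about 0.0973–0.0983. Both agree to within 2 mm.
- **Blank:** it looks flat inside the fence. I did not measure its height again after letting go.
- **Surroundings:** the bystanders, offcut and decoys look unmoved in both views, and I saw no sign of contact with the guard. The arm's body partly hid the handscrew and the vise from above.

**What disagreed:**
- Getting over the pin took up to 17.5 N at the fingertips, more than the 5 to 10 N stated. The measured moment put that force at the fingertips, not at the guard.
- The two cameras disagreed by about 2 mm in y. I used the top camera because it matched the arm's own position better.
- The first move call was refused because its rows lacked keys, and nothing moved.

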